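Clamp a length of pipe in the bench pipe vice

ROBOT

A 7-joint arm with a two-finger parallel gripper is mounted at the origin on the work surface. World frame = base frame: x ahead of the robot, y to its left, z up, the work surface at z = 0. Lengths are in m, angles in rad, forces in N, time in s.
With the tool pointing down it reaches from about 0.4 to 0.85 m from the base axis. Payload 10.4 kg.
Tool frame: the origin (TCP) lies at the very end of the fingers, on their centre line; the grasp point (between the pads) lies 19 mm behind it (grasp_offset is the distance from the TCP to the grasp point, in m); z points along the fingers, y is the line along which they close (so a half turn about z gives the same grasp; the last joint's range is limited). The gripper opens to 85 mm and grips with 20 to 120 N. Pads are 22 mm wide; open, the fingers measure 114 mm over their backs; the gripper's body (76 mm by 85 mm) begins 54 mm behind the grasp point. The pads swing forward as they close: fully open they stand 13 mm farther back than shut.
Start: joints at [1.195, 0.332, -0.065, 1.46, 0.022, 1.35, -0.088], TCP at [0.216, -0.587, 0.231] pointing down, gripper open.
Joint ranges: [-2.6, 2.6], [-0.5, 2.12], [-1.47, 1.34], [0.16, 2.42], [-1.27, 4.41], [0.06, 2.06], [-2.6, 2.6]. Speed limits (rad/s): [2.22, 2.22, 2.79, 2.79, 3.14, 3.14, 3.14].

INTERFACE

Orientations are given as a unit quaternion [x, y, z, w].
In Python, from workcell import * gives the robot as it stands.
- The arm moves only by the tool jog_arm, never from a script. Its argument "plan" is a list of rows, each a list of 3 entries, a list of its own where there are three numbers: the turn, a rotation vector about the tool's x, y, z in rad, then the shift along the tool's x, y, z in m, then the finger opening in m, from 0 to 0.0854. A call has 1 to 8 rows; each row is the pose to reach, as a shift and turn from the pose commanded when the call began, along the tool's axes at that moment; what a row does not reach only later rows make up. A row lasts 1/12 s, in which the tool goes at most 41.7 mm and 7.16 degrees, less where a joint would pass 70% of its speed; a pose out of reach is approached as far as the arm can. A call with a gripper value outside its range is refused whole. The fingers move at their own pace and stop on an object; "force" is the grip in N (left out, the last holds). Time passes only in rows, so rows that repeat a pose let the fingers close. It gives the time, the measured TCP pose, the force, the opening and the grip force at its end, in the units of the state.
- get_obs(): the state, without advancing time (a new reading comes with each control period).
- camera(name): name is "side" or "top" or "wrist"; returns a dict with "img" (384x512x3 uint8, red, green, blue), "mtx" (3x3 intrinsics, pixels), "extrinsics" (4x4, takes a point from camera to world coordinates). Camera axes: x right, y down, z forward; pixel columns grow to the right and rows downward; lengths in m; the calibration is good to about 2 mm. A picture is of the moment at which its call begins. There is no depth.
- hand_in(): hands the job in; it is judged then, once.
The state is a dict: "clock": time; "joint_pos": joint angles; "joint_velocities": joint speeds; "tau": joint torques, N m; "position": TCP position; "ee_rot": TCP orientation; "ft_force": force on the tool from outside, world axes, zero at the start; "torque": the same for the moment, N m; "grip_width": opening from 0.0 (shut) to 1.0 (fully open); "grasp_force": force on a finger pad.
Only numpy, scipy, OpenCV 4.12 (cv2) and the standard library are available. Lean on these libraries where they do the work, as an engineer would, in place of code of your own. Each camera call takes 0.05 s, during which the arm holds its last target. There are 200 camera calls.

TASK

Take the length of thin-walled pipe from its wooden rest, feed it through the pipe vice so that about the same length stands out on both sides, and lay it down in the lower jaw and let go. Then turn the vice's handle clockwise until the upper jaw meets the pipe, and snug it up by feel: once the handle turns clearly stiffer, at not quite twice the push it takes to run the screw, leave it, because cranked tighter than that the jaws would dent the thin wall. Leave the other things on the bench alone.

Things in the scene. Friction and masses are not known exactly. Their poses are not given: they have to be found in the camera images.
- vice: Yoke pipe vice, grey cast iron, bolted to the bench. Origin: middle of its underside, on the screw's axis; z up, y along the pipe's way through, x across. Foot plate 140 x 100 x 14 mm (x, y, z). Two upright legs, 41 to 59 mm either side in x, 28 mm thick in y, carry a crown 30 mm thick in y, 160 to 188 mm high, and the screw's nut up to 201 mm. Window between the legs: 82 mm wide.
- seat (a point): Where the pipe's axis lies when seated in the fixed lower jaw, mid-length: 80 mm above the bench, on the screw's axis. The lower jaw is a steel 90 degree V open upward, 46 mm long along the vice's y, its bottom 56 mm and its lips (23 mm either side) 79 mm above the bench. Same axes as the vice.
- jaw: Upper jaw, a steel V open downward, 44 mm long in y, 55 mm wide, 50 mm high, on the lower end of the vertical screw; goes up and down with the screw, does not turn. Origin: where the axis of the 33.7 mm pipe is when the V just touches it, so the jaw stands open by its height over point seat (15 to 21 mm at the start). Same axes as the vice.
- bar_mid (a point): Middle of the handle, on the screw's axis: a level steel bar 12 mm thick through the screw's head (29 mm across, 28 mm high, centred on the bar), 145 mm above the jaw's origin (240 to 246 mm above the bench at the start). Clockwise from above closes; it sinks 10 mm a turn. The screw needs a steady 0.20 N m or so to run (4 N at 50 mm from the axis) and stays where it is left.
- bar_end (a point): Centre of the 19 mm ball on one end of the handle bar, 55 mm from the screw's axis; the other end is like it. When the jaw bears on the pipe the torque climbs steeply, within a tenth of a turn: at 0.26 N m (5 N at 50 mm from the axis) the pipe is just held, 0.35 N m (7 N) is snug, at 0.45 N m (9 N) the wall gives.
- pipe: The work: thin-walled stainless pipe, 33.7 mm outside, 260 mm long, about 0.4 kg. Origin at its middle, on its axis; its y axis runs along it. At the start it lies level in the notches of the rest, its axis 35 mm above the bench; it can roll about its axis.
- pipe_rest: Low wooden pipe rest fixed to the bench: two notched battens across the pipe, each 110 mm long and 22 mm wide, up to 45 mm high at their ends, 45 mm either side of its middle. Origin: middle of its underside; its y axis runs along the pipe.
- flange: Bystander: loose steel weld-neck flange lying on the bench, 95 mm across, 38 mm high; origin at the middle of its underside.
- reducer: Bystander: loose concentric steel reducer standing on its wide end, 60 mm across below, 34 mm above, 62 mm high; origin at the middle of its underside.
- bin: Bystander: blue open bin of elbows, 170 x 120 x 75 mm, fixed to the bench; origin at the middle of its underside.

How it is judged:
On the way, in this order (a step that is already met when the one before it is completed fails the run):
1. the pipe lies in the lower jaw, about as long on both sides, and is let go (z of pipe in the frame of vice between 0.074 and 0.086 m and x of pipe in the frame of vice between -0.006 and 0.006 m and y of pipe in the frame of vice between -0.022 and 0.022 m and angle between the y axis of pipe and the y axis of vice, either way round below 0.05 rad and contact force between the fingers and pipe below 0.3 N), for 0.3 s.
2. the upper jaw is screwed down onto the pipe (z of pipe in the frame of vice between 0.074 and 0.086 m and x of pipe in the frame of vice between -0.006 and 0.006 m and y of pipe in the frame of vice between -0.022 and 0.022 m and angle between the y axis of pipe and the y axis of vice, either way round below 0.05 rad and contact force between jaw and pipe above 5 N), for 0.2 s.
At the end, for the whole second after the job is handed in: The pipe lies in the lower jaw along the vice's y axis (within 0.05 rad; its axis within 6 mm of its seat sideways and in height), its middle within 22 mm of the vice's middle along y, at rest, and the upper jaw presses on it with 50 to 260 N, the handle let go (z of pipe in the frame of vice between 0.074 and 0.086 m and x of pipe in the frame of vice between -0.006 and 0.006 m and y of pipe in the frame of vice between -0.022 and 0.022 m and angle between the y axis of pipe and the y axis of vice, either way round below 0.05 rad and contact force between jaw and pipe between 50 and 260 N and linear speed of pipe below 0.01 m/s); the robot touches nothing.
It fails at once if the jaw presses on the thin-walled pipe with more than 260 N (contact force between jaw and pipe above 260 N).
It fails at once if the flange is moved more than 25 mm (distance of flange from where it was at the start of the episode above 0.025 m).
It fails at once if the reducer is moved more than 25 mm (distance of reducer from where it was at the start of the episode above 0.025 m).
It also fails if it takes over 72 s, if anything falls off the work surface, if the arm or the gripper's body presses on something with over 40 N, if the wrist force passes 120 N, or if a joint passes its speed limit or range.

## Working session

There is one attempt and no reset: what is moved stays moved. The work goes in short steps, Python scripts to look and compute and a tool call to move; the robot and the scene stay as the last step left them, time stands still between calls to the robot, and variables do not carry over. Pictures are saved under pics/ and viewed, at most 14 in all, crops included, and the job is handed in when it is done.

Besides the shell and the picture viewer there is one more tool, called after "Request:" as name(argument=value, ...) on one line, values as JSON. jog_arm: Moves the arm, as the interface text tells. Its arguments: {"type":"object","properties":{"plan":{"type":"array"},"force":{"type":"number"}},"required":["plan"]}

```bash
ls; mkdir -p pics
python3 - <<'E'
from workcell import *
import cv2,numpy as np
o=get_obs();print({k:np.round(v,3) for k,v in o.items()})
ims=[]
for n in("top","side"):
    c=camera(n);np.savez(f"{n}.npz",**c);cv2.imwrite(f"pics/{n}0.png",c["img"][:,:,::-1]);print(n,np.round(c["mtx"],1).tolist(),np.round(c["extrinsics"],3).tolist())
E
```

```text
pics
{'clock': np.float64(0.0), 'joint_pos': array([ 1.195,  0.333, -0.065,  1.461,  0.022,  1.35 , -0.089]), 'joint_velocities': array([-0.001, -0.002, -0.003,  0.001, -0.002,  0.001,  0.001]), 'tau': array([-0.0000e+00, -6.2545e+01,  4.9000e-02, -3.9160e+01,  1.6000e-02,
        1.0000e-02, -0.0000e+00]), 'position': array([ 0.216, -0.586,  0.231]), 'ee_rot': array([ 0.984,  0.175, -0.   , -0.001]), 'ft_force': array([-0.174,  0.095, -0.2  ]), 'torque': array([ 0.026,  0.008, -0.013]), 'grasp_force': np.float64(0.0), 'grip_width': np.float64(0.997)}
top [[415.6, 0.0, 261.6], [0.0, 415.6, 201.4], [0.0, 0.0, 1.0]] [[-0.006, -0.999, 0.053, 0.505], [-1.0, 0.007, 0.016, 0.039], [-0.016, -0.053, -0.998, 1.473], [0.0, 0.0, 0.0, 1.0]]
side [[448.7, 0.0, 259.7], [0.0, 448.7, 193.5], [0.0, 0.0, 1.0]] [[0.95, -0.249, 0.189, 0.361], [-0.312, -0.745, 0.59, -0.633], [-0.006, -0.619, -0.785, 1.061], [0.0, 0.0, 0.0, 1.0]]
```

View pics/top0.png

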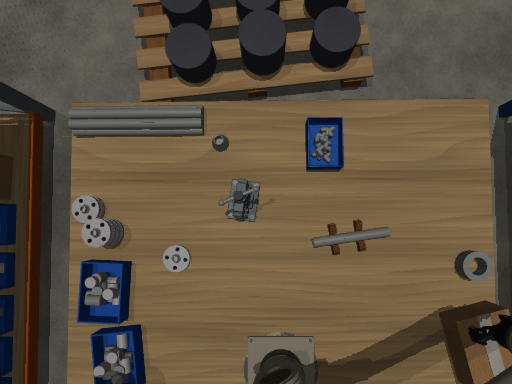

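View pics/side0.png

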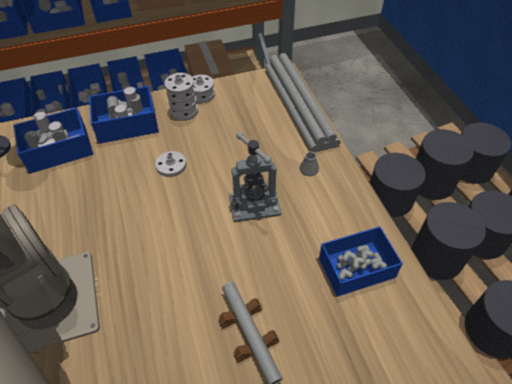

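The top view shows the pipe at about (313,241) to (389,232), the vice around (243,200) with its handle pointing left, the flange at (176,258) and the reducer at (220,143). The side view shows the vice at (255,195), with the handle running (240,137) to (270,165). Next I'll enlarge the vice and pipe.

```bash
cat > h.py <<'E'
import numpy as np,cv2
from scipy.spatial.transform import Rotation as R
def ray(c,p):
    E=c["extrinsics"];d=E[:3,:3]@np.linalg.inv(c["mtx"])@[p[0],p[1],1];return E[:3,3],d/np.linalg.norm(d)
def onz(c,p,z):
    o,d=ray(c,p);return o+d*(z-o[2])/d[2]
def tri(c1,p1,c2,p2):
    o,d=ray(c1,p1);q,e=ray(c2,p2);s=np.linalg.lstsq(np.c_[d,-e],q-o,rcond=None)[0]
    a,b=o+s[0]*d,q+s[1]*e;return (a+b)/2,np.linalg.norm(a-b)
def pix(c,P):
    E=c["extrinsics"];q=c["mtx"]@(E[:3,:3].T@(np.array(P)-E[:3,3]));return q[:2]/q[2]
E
python3 - <<'E'
from h import *
t=np.load("top.npz");s=np.load("side.npz")
def crop(im,x,y,w,h,k):return cv2.resize(im[y:y+h,x:x+w,::-1],None,fx=k,fy=k,interpolation=cv2.INTER_CUBIC)
a=crop(t["img"],208,165,66,66,6);b=crop(s["img"],215,120,66,110,5.4)
H=600;z=np.zeros((H,800,3),np.uint8);z[:396,:396]=a;z[:b.shape[0],410:410+b.shape[1]]=b
cv2.imwrite("pics/c1.png",z)
# pipe mask in top: greyish non-wood
im=t["img"].astype(int);m=((im.max(2)-im.min(2))<30).astype(np.uint8);m[:220]=0;m[255:]=0;m[:,:305]=0;m[:,400:]=0
n,l,st,ce=cv2.connectedComponentsWithStats(m);i=1+np.argmax(st[1:,4]);print(st[i],ce[i])
ys,xs=np.nonzero(l==i);r=cv2.minAreaRect(np.c_[xs,ys].astype(np.float32));print(r)
bx=cv2.boxPoints(r);bx=bx[np.argsort(bx[:,0])];e1=bx[:2].mean(0);e2=bx[2:].mean(0)
A=onz(t,e1,.04);B=onz(t,e2,.04);print(A,B,np.linalg.norm(A-B),(A+B)/2,np.arctan2(*(A-B)[[1,0]]))
for n_,p in (("flange",(176,258)),("reducer",(220,143)),("bin",(324,144))):print(n_,onz(t,p,.05))
E
```

```text
[312 223  78  31 855] [350.38245614 236.72748538]
((350.7264099121094, 237.444091796875), (28.301010131835938, 77.61685943603516), 85.60128784179688)
[ 0.44589481 -0.1101102   0.04      ] [ 0.46481656 -0.37463376  0.04      ] 0.26519944394045036 [ 0.45535569 -0.24237198  0.04      ] 1.6422061458527188
flange [0.38889068 0.3554132  0.05      ]
reducer [0.78380156 0.20465144 0.05      ]
bin [ 0.77709487 -0.15427314  0.05      ]
```

View pics/c1.png

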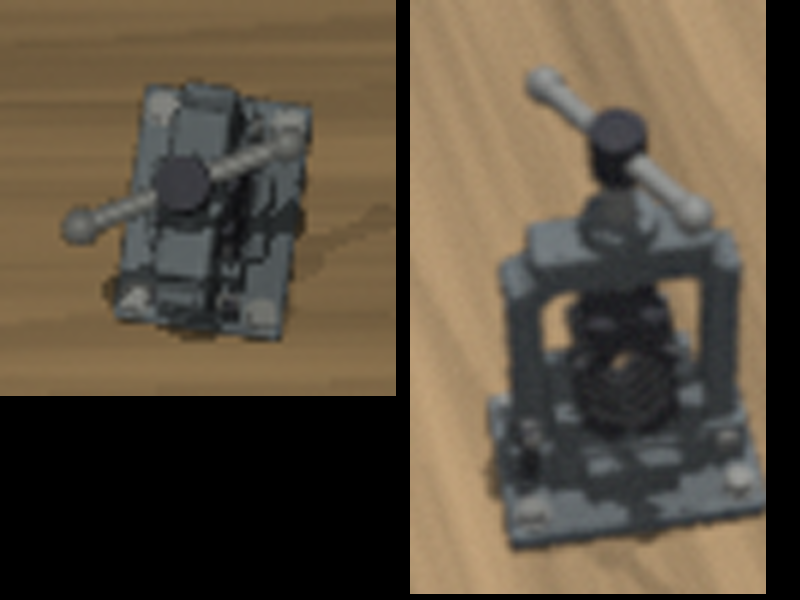

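Run:
```python
from h import *
t=np.load("top.npz");s=np.load("side.npz")
T=lambda x,y:(x/6+208-.4,y/6+165-.4); S=lambda x,y:((x-410)/5.4+215-.4,y/5.4+120-.4)
C=np.array([onz(t,T(*p),.014) for p in((147,85),(312,103),(283,340),(117,320))])
print(np.round(C,3),C.mean(0));print([np.linalg.norm(C[i]-C[(i+1)%4]).round(3) for i in range(4)])
for a,b in((0,1),(3,2),(3,0),(2,1)):d=C[b]-C[a];print(np.degrees(np.arctan2(d[1],d[0])))
D=np.array([onz(s,S(*p),.014) for p in((512,545),(764,512))]);print(np.round(D,3))
b1=tri(t,T(80,226),s,S(543,83));b2=tri(t,T(289,142),s,S(693,210));print(b1,b2,(b1[0]+b2[0])/2)
print(onz(t,T(183,185),.257))
```

```text
[[0.663 0.166 0.014]
 [0.652 0.069 0.014]
 [0.513 0.087 0.014]
 [0.525 0.184 0.014]] [0.58817966 0.12651814 0.014     ]
[np.float64(0.098), np.float64(0.14), np.float64(0.098), np.float64(0.139)]
-96.67547382006536
-97.1986910195049
-7.379092253960495
-7.273189749821251
[[0.512 0.084 0.014]
 [0.645 0.062 0.014]]
(array([0.56809356, 0.17949365, 0.2442937 ]), np.float64(0.0007496825578605981)) (array([0.6086909 , 0.07590093, 0.24743859]), np.float64(0.0007993694675273298)) [0.58839223 0.12769729 0.24586614]
[0.58754758 0.12748679 0.257     ]
```

```bash
cat >> h.py <<'E'
def Rt(yaw,tilt):  # tool x at world yaw (deg), pointing down, tilted about tool y
    a=np.radians(yaw);x=np.array([np.cos(a),np.sin(a),0]);z=np.array([0,0,-1.]);
    return R.from_matrix(np.c_[x,np.cross(z,x),z])*R.from_rotvec([0,tilt,0])
def go(o,yaw,tilt,grasp,off=.019):
    Rc=R.from_quat(o["ee_rot"]);T=Rt(yaw,tilt);p=np.array(grasp)+off*T.as_matrix()[:,2]
    print("turn",(Rc.inv()*T).as_rotvec().round(4).tolist(),"shift",(Rc.inv().apply(p-o["position"])).round(4).tolist())
def st(o):
    print("t",round(float(o["clock"]),2),"p",np.round(o["position"],4),"f",np.round(o["ft_force"],1),"tq",np.round(o["torque"],2),"w",round(float(o["grip_width"]),3),"g",round(float(o["grasp_force"]),1),"q",np.round(o["joint_pos"],2),"xyaw",np.degrees(np.arctan2(*R.from_quat(o["ee_rot"]).as_matrix()[[1,0],0])).round(1))
E
python3 - <<'E'
from workcell import *
from h import *
o=get_obs();go(o,94.1,.17,[.463,-.352,.14])
E
```

```text
turn [0.1085, 0.145, -1.2863] shift [0.3138, -0.1373, 0.1095]
```

Request:
jog_arm(plan=[[[0.0135,0.018,-0.16],[0.039,-0.017,0.0],0.085],[[0.027,0.036,-0.32],[0.078,-0.034,0.0],0.085],[[0.04,0.054,-0.48],[0.118,-0.051,0.01],0.085],[[0.054,0.072,-0.64],[0.157,-0.069,0.03],0.085],[[0.068,0.09,-0.8],[0.196,-0.086,0.05],0.085],[[0.081,0.108,-0.96],[0.235,-0.103,0.07],0.085],[[0.095,0.127,-1.12],[0.274,-0.12,0.09],0.085],[[0.1085,0.145,-1.28],[0.3138,-0.137,0.11],0.085]])

```text
clock: 0.77
position: [0.4426, -0.3682, 0.134]
ee_rot: [0.779, 0.624, 0.046, -0.049]
ft_force: [1.3, 0.0, 0.4]
grip_width: 0.996
grasp_force: 0.0
```

Run:
```python
from workcell import *
from h import *
o=get_obs();st(o);go(o,94.1,.17,[.463,-.352,.14])
```

```text
t 0.77 p [ 0.4426 -0.3682  0.134 ] f [1.3 0.  0.4] tq [-0.16  0.02  0.  ] w 0.996 g 0.0 q [ 0.97  0.38 -0.36  1.63  0.02  1.22  0.4 ] xyaw 77.3
turn [0.0248, 0.0334, -0.2905] shift [0.0215, 0.0157, 0.0154]
```

Request:
jog_arm(plan=[[[0.011,0.015,-0.12],[0.01,0.008,0.008],0.085],[[0.024,0.033,-0.24],[0.02,0.015,0.015],0.085],[[0.024,0.033,-0.26],[0.02,0.015,0.015],0.085],[[0.024,0.033,-0.26],[0.02,0.015,0.015],0.085]])

```text
clock: 1.1
position: [0.4609, -0.3516, 0.1218]
ee_rot: [0.692, 0.716, 0.057, -0.063]
ft_force: [-0.2, -0.1, -1.2]
grip_width: 0.998
grasp_force: 0.0
```

Run:
```python
from workcell import *
from h import *
o=get_obs();st(o);go(o,94.1,.17,[.463,-.352,.14])
c=camera("wrist");np.savez("w1.npz",**c);cv2.imwrite("pics/w1.png",c["img"][:,:,::-1])
```

```text
t 1.1 p [ 0.4609 -0.3516  0.1218] f [-0.2 -0.1 -1.2] tq [-0.17 -0.06 -0.02] w 0.998 g 0.0 q [ 0.97  0.44 -0.41  1.59  0.04  1.25  0.61] xyaw 91.9
turn [0.0013, 0.0003, -0.0373] shift [0.0026, 0.0019, 0.001]
```

View pics/w1.png

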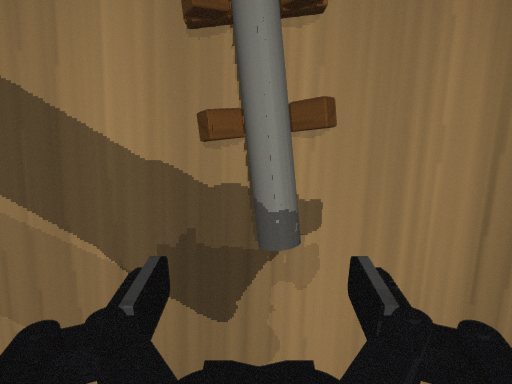

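The wrist view shows the pipe axis running from (256.5,20) to (278,236), with the near end at row ~243 and the open fingers below it.

Run:
```python
from workcell import *
from h import *
c=np.load("w1.npz");A=onz(c,(256.5,20),.036);B=onz(c,(278,225),.036);E=onz(c,(278.5,242),.035)
d=(A-B)/np.linalg.norm(A-B);print(A,B,E,np.degrees(np.arctan2(d[1],d[0])))
E=B+d*np.dot(E-B,d);g=E+.021*d;mid=E+.13*d;print("mid",mid,"grasp",g)
g[2]=.035;go(get_obs(),np.degrees(np.arctan2(d[1],d[0])),.17,g)
```

```text
[ 0.45323858 -0.20931808  0.036     ] [ 0.47546624 -0.35855668  0.036     ] [ 0.47658292 -0.37276354  0.035     ] 98.47138450403335
mid [ 0.45840953 -0.24403629  0.036     ] grasp [ 0.47446691 -0.35184706  0.036     ]
turn [0.0147, 0.0012, -0.1156] shift [-0.0144, 0.0142, 0.1051]
```

Request:
jog_arm(plan=[[[0.0147,0.0012,-0.1156],[-0.0144,0.0142,0.03],0.085],[[0.0147,0.0012,-0.1156],[-0.0144,0.0142,0.06],0.085],[[0.0147,0.0012,-0.1156],[-0.0144,0.0142,0.085],0.07],[[0.0147,0.0012,-0.1156],[-0.0144,0.0142,0.105],0.065],[[0.0147,0.0012,-0.1156],[-0.0144,0.0142,0.105],0.05],[[0.0147,0.0012,-0.1156],[-0.0144,0.0142,0.105],0.03],[[0.0147,0.0012,-0.1156],[-0.0144,0.0142,0.105],0.02],[[0.0147,0.0012,-0.1156],[-0.0144,0.0142,0.105],0.02]], force=100)

```text
clock: 1.82
position: [0.4752, -0.3493, 0.0184]
ee_rot: [0.65, 0.756, 0.055, -0.063]
ft_force: [-1.7, -1.5, 0.6]
grip_width: 0.366
grasp_force: 98.9
```

Run:
```python
from workcell import *
from h import *
o=get_obs();st(o);print(o["position"]-.019*R.from_quat(o["ee_rot"]).as_matrix()[:,2])
```

```text
t 1.82 p [ 0.4752 -0.3493  0.0184] f [-1.7 -1.5  0.6] tq [-0.32  0.16  0.16] w 0.366 g 98.9 q [ 0.94  0.58 -0.41  1.63  0.11  1.08  0.68] xyaw 98.6
[ 0.47558863 -0.35242481  0.03713618]
```

Run:
```python
from workcell import *
from h import *
o=get_obs();go(o,98.6,.17,[.4756,-.352,.1]);go(o,82.8,.17,[.5497,-.1746,.0905])
```

```text
turn [0.002, 0.0023, 0.0006] shift [0.0109, 0.0002, -0.0619]
turn [-0.0443, 0.002, 0.2725] shift [0.1712, 0.1009, -0.0249]
```

Request:
jog_arm(plan=[[[0,0,0],[0.004,0,-0.02],0.02],[[0,0,0],[0.008,0,-0.045],0.02],[[0,0.002,0],[0.011,0,-0.062],0.02],[[-0.01,0.002,0.07],[0.04,0.02,-0.058],0.02],[[-0.02,0.002,0.14],[0.075,0.045,-0.05],0.02],[[-0.03,0.002,0.2],[0.11,0.065,-0.042],0.02],[[-0.044,0.002,0.2725],[0.145,0.085,-0.033],0.02],[[-0.044,0.002,0.2725],[0.171,0.101,-0.025],0.02]], force=110)

```text
clock: 2.48
position: [0.5508, -0.1672, 0.0717]
ee_rot: [0.748, 0.658, 0.064, -0.057]
ft_force: [0.5, 1.4, -3.9]
grip_width: 0.361
grasp_force: 109.6
```

Request:
jog_arm(plan=[[[0,0,0],[0,0,0],0.02],[[0,0,0],[0,0,0],0.02],[[0,0,0],[0,0,0],0.02]])

```text
clock: 2.73
position: [0.5497, -0.1713, 0.0709]
ee_rot: [0.747, 0.659, 0.063, -0.057]
ft_force: [0.1, -0.7, -4.1]
grip_width: 0.367
grasp_force: 109.5
```

Run:
```python
from workcell import *
from h import *
o=get_obs();st(o);M=R.from_quat(o["ee_rot"]).as_matrix();print(o["position"]-.019*M[:,2]);go(o,82.8,.17,[.5497,-.1746,.0905])
z=np.zeros((600,800,3),np.uint8)
t=camera("top");s=camera("side");np.savez("t2.npz",**t);np.savez("s2.npz",**s)
z[:480,:390]=cv2.resize(t["img"][180:260,225:290,::-1],(390,480),interpolation=cv2.INTER_CUBIC)  #x6
z[:,400:]=cv2.resize(s["img"][150:300,190:290,::-1],(400,600),interpolation=cv2.INTER_CUBIC) #x4
cv2.imwrite("pics/c2.png",z)
```

```text
t 2.73 p [ 0.5497 -0.1713  0.0709] f [ 0.1 -0.7 -4.1] tq [-0.82  0.13 -0.01] w 0.367 g 109.5 q [ 0.7   0.44 -0.46  1.72  0.03  1.05  0.13] xyaw 82.9
[ 0.54930793 -0.17445844  0.08957812]
turn [-0.0016, -0.0006, 0.0011] shift [0.0001, 0.0004, -0.0009]
```

View pics/c2.png

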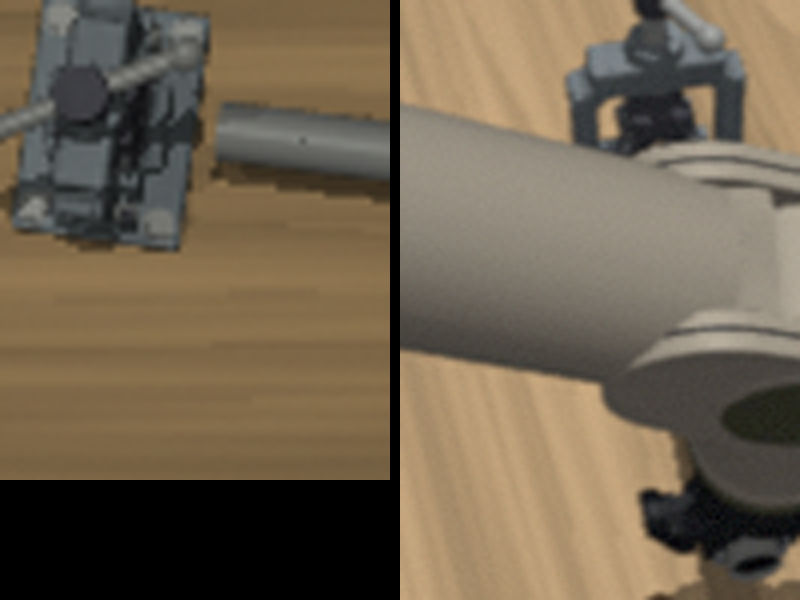

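The top crop shows the pipe tip at crop (219,132) and the axis at (388,153), just short of the vice. The arm hides the pipe in the side view, so I'll use the wrist camera for the droop.

Run:
```python
from workcell import *
from h import *
t=np.load("t2.npz");T=lambda x,y:(x/6+225-.4,y/6+180-.4)
A=onz(t,T(219,132),.092);B=onz(t,T(388,153),.092);d=A-B;print(A,B,np.degrees(np.arctan2(d[1],d[0])))
u=np.array([np.cos(np.radians(82.8)),np.sin(np.radians(82.8))]);n=np.array([u[1],-u[0]])
for P in(A,B):print("xv,yv",(P[:2]-[.588,.127])@n,(P[:2]-[.588,.127])@u)
print("expected tip yv",-.195+.13, (np.array([.5493,-.1745])-[.588,.127])@n)
c=camera("wrist");np.savez("w2.npz",**c);cv2.imwrite("pics/w2.png",c["img"][:,:,::-1]);print(c["extrinsics"][:3,3])
for z in(.08,.09,.10,.11): print(z,pix(c,[A[0],A[1],z]))
for y in (.1,.05,0): print(pix(c,[.588+u[0]*(y-.127),y,.09]))
```

```text
[0.57762855 0.06289643 0.092     ] [ 0.56535855 -0.03062229  0.092     ] 82.52527478161399
xv,yv -0.002255357005554159 -0.06489798574119038
xv,yv -0.0027076074658345974 -0.15921711752807635
expected tip yv -0.065 -0.0006068690212325187
[ 0.55644061 -0.1143064   0.22751474]
0.08 [ 256.72458632 -353.48240181]
0.09 [ 256.49831933 -399.14256593]
0.1 [ 256.22593307 -454.10949526]
0.11 [ 255.89172691 -521.55153934]
[ 263.75059955 -552.85228336]
[ 263.30885135 -351.25007899]
[ 262.92897963 -177.88666205]
```

View pics/w2.png

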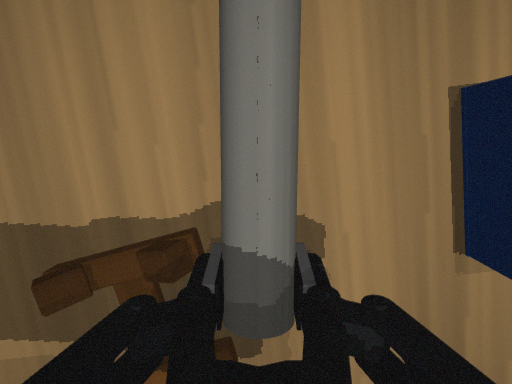

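The wrist view shows the pipe edges near columns 219–301 at row 0 and 222–299 at row 220. The tip is out of view, so I'll get the axis from the two planes tangent to the pipe.

```bash
cat >> h.py <<'E'
def pipeaxis(c,r0=3,r1=195):
    im=cv2.GaussianBlur(c["img"].astype(np.float32),(3,3),0);sat=im[:,:,0]-im[:,:,2]
    L=[];Rr=[]
    for r in range(r0,r1,2):
        g=(sat[r,205:315]>28).astype(int); k=np.nonzero(g==0)[0]
        v=sat[r,205:315];m=55-2;
        i=m
        while i>0 and v[i]<22:i-=1
        j=m
        while j<109 and v[j]<22:j+=1
        L.append((205+i+(v[i]-22)/(v[i]-v[i+1]),r));Rr.append((205+j-(v[j]-22)/(v[j]-v[j-1]),r))
    o=c["extrinsics"][:3,3];N=[]
    for P in(L,Rr):
        P=np.array(P);f=np.polyfit(P[:,1],P[:,0],1);res=P[:,0]-np.polyval(f,P[:,1]);k=abs(res-np.median(res))<1.5;f=np.polyfit(P[k,1],P[k,0],1)
        print("edge",f.round(4),k.mean().round(2),res[k].std().round(2))
        a=ray(c,(np.polyval(f,0),0))[1];b=ray(c,(np.polyval(f,200),200))[1];n=np.cross(a,b);N.append(n/np.linalg.norm(n))
    d=np.cross(*N);d/=np.linalg.norm(d);d*=np.sign(d[1])
    mid=ray(c,(260,100))[1]
    n1=N[0]*np.sign(N[0]@mid);n2=N[1]*np.sign(N[1]@mid)
    q=np.linalg.lstsq(np.array([n1,n2,d]),[.01685,.01685,0],rcond=None)[0]+o
    return q,d
E
python3 - <<'E'
from h import *
c=np.load("w2.npz");q,d=pipeaxis(c);print(q,d,"pitch deg",np.degrees(np.arcsin(d[2])),"yaw",np.degrees(np.arctan2(d[1],d[0])))
for y in(-.175,-.07,.06):print(q+d*(y-q[1])/d[1])
E
```

```text
edge [1.16000e-02 2.18983e+02] 1.0 0.08
edge [-2.180000e-02  3.002016e+02] 1.0 0.08
[ 0.55590544 -0.11739355  0.08460359] [ 0.12892686  0.99141227 -0.02189915] pitch deg -1.2548293298372037 yaw 82.59062880796537
[ 0.54841409 -0.175       0.08587605]
[ 0.56206867 -0.07        0.08355672]
[0.57897434 0.06       0.08068517]
```

Request:
jog_arm(plan=[[[0,0.022,0],[0.0008,0.001,-0.0045],0.02],[[0,0.022,0],[0.0106,0.001,-0.0028],0.02],[[0,0.022,0],[0.0205,0.001,-0.0011],0.02],[[0,0.022,0],[0.0304,0.001,0.0006],0.02],[[0,0.022,0],[0.0304,0.001,0.0006],0.02],[[0,0.022,0],[0.0304,0.001,0.0006],0.02]])

```text
clock: 3.38
position: [0.5544, -0.1389, 0.0748]
ee_rot: [0.745, 0.66, 0.072, -0.065]
ft_force: [0.8, -0.9, -4.5]
grip_width: 0.364
grasp_force: 109.7
```

Run:
```python
from workcell import *
from h import *
o=get_obs();st(o);M=R.from_quat(o["ee_rot"]).as_matrix();print(M.round(3))
c=camera("wrist");q,d=pipeaxis(c);print(q,d,"pitch deg",np.degrees(np.arcsin(d[2])),"yaw",np.degrees(np.arctan2(d[1],d[0])))
for y in(-.145,-.07,.09,.127):p=q+d*(y-q[1])/d[1];print(p,p[0]-(.588+.1263*(y-.127)))
```

```text
t 3.38 p [ 0.5544 -0.1389  0.0748] f [ 0.8 -0.9 -4.5] tq [-0.84  0.11 -0.01] w 0.364 g 109.7 q [ 0.68  0.43 -0.48  1.73  0.    1.05  0.1 ] xyaw 83.0
[[ 0.119  0.993  0.021]
 [ 0.974 -0.121  0.192]
 [ 0.193 -0.002 -0.981]]
edge [1.160000e-02 2.189505e+02] 1.0 0.09
edge [-2.210000e-02  3.002376e+02] 1.0 0.07
[ 0.56069966 -0.08424342  0.09026791] [0.12427097 0.99224514 0.00251287] pitch deg 0.14397725710708476 yaw 82.86132000444636
[ 0.55309037 -0.145       0.09011404] -0.0005560277456300167
[ 0.56248354 -0.07        0.09030398] -0.0006353620685145556
[0.58252229 0.09       0.09070918] -0.0008046086240015571
[0.58715625 0.127      0.09080288] -0.0008437468899579192
```

Request:
jog_arm(plan=[[[0,0,0],[0.0098,0,0.0019],0.02],[[0,0,0],[0.0196,0.0001,0.0039],0.02],[[0,0,0],[0.0294,0.0001,0.0058],0.02],[[0,0,0],[0.0392,0.0002,0.0077],0.02],[[0,0,0],[0.049,0.0002,0.0096],0.02],[[0,0,0],[0.0589,0.0003,0.0116],0.02],[[0,0,0],[0.0687,0.0003,0.0135],0.02],[[0,0,0],[0.0687,0.0003,0.0135],0.02]])

```text
clock: 4.1
position: [0.5635, -0.0677, 0.075]
ee_rot: [0.745, 0.66, 0.072, -0.066]
ft_force: [-0.6, 0.3, -3.6]
grip_width: 0.369
grasp_force: 109.7
```

Run:
```python
from workcell import *
from h import *
o=get_obs();st(o)
c=camera("wrist");q,d=pipeaxis(c);print(q,d,"pitch deg",np.degrees(np.arcsin(d[2])),"yaw",np.degrees(np.arctan2(d[1],d[0])))
for y in(-.145,-.07,.09,.127):p=q+d*(y-q[1])/d[1];print(p,p[0]-(.588+.1263*(y-.127)))
```

```text
t 4.1 p [ 0.5635 -0.0677  0.075 ] f [-0.6  0.3 -3.6] tq [-0.73  0.14  0.04] w 0.369 g 109.7 q [ 0.58  0.41 -0.52  1.76  0.01  1.02 -0.02] xyaw 83.1h.py:30: RuntimeWarning: divide by zero encountered in scalar divide
  L.append((205+i+(v[i]-22)/(v[i]-v[i+1]),r));Rr.append((205+j-(v[j]-22)/(v[j]-v[j-1]),r))
Traceback (most recent call last):
  File "h.py", line 33, in pipeaxis
    P=np.array(P);f=np.polyfit(P[:,1],P[:,0],1);res=P[:,0]-np.polyval(f,P[:,1]);k=abs(res-np.median(res))<1.5;f=np.polyfit(P[k,1],P[k,0],1)
                                                                                                                ~~~~~~~~~~^^^^^^^^^^^^^^^^^
TypeError: expected non-empty vector for x
```

Request:
jog_arm(plan=[[[0,0,0],[0.0108,0,0.0021],0.02],[[0,0,0],[0.0216,0.0001,0.0042],0.02],[[0,0,0],[0.0324,0.0001,0.0064],0.02],[[0,0,0],[0.0432,0.0002,0.0085],0.02],[[0,0,0],[0.054,0.0002,0.0106],0.02],[[0,0,0],[0.065,0.0003,0.0128],0.02],[[0,0,0],[0.076,0.0003,0.015],0.02],[[0,0,0],[0.0843,0.0003,0.0166],0.02]])

```text
clock: 4.82
position: [0.5743, 0.0162, 0.0748]
ee_rot: [0.746, 0.659, 0.072, -0.065]
ft_force: [-0.1, 0.9, -4.2]
grip_width: 0.363
grasp_force: 109.7
```

Request:
jog_arm(plan=[[[0,0,0],[0,0,0],0.02],[[0,0,0],[0,0,0],0.02]])

```text
clock: 4.98
position: [0.5742, 0.0147, 0.0747]
ee_rot: [0.746, 0.659, 0.072, -0.065]
ft_force: [-0.3, -0.5, -4.9]
grip_width: 0.365
grasp_force: 109.7
```

Run:
```python
from workcell import *
from h import *
o=get_obs();st(o);t=camera("top");np.savez("t3.npz",**t);s=camera("side");np.savez("s3.npz",**s)
z=np.zeros((600,800,3),np.uint8)
z[:480,:]=cv2.resize(t["img"][170:250,175:308,::-1],(798,480),interpolation=cv2.INTER_CUBIC)[:,:800] if 0 else np.pad(cv2.resize(t["img"][170:250,175:308,::-1],(798,480),interpolation=cv2.INTER_CUBIC),((0,0),(0,2),(0,0)))
cv2.imwrite("pics/c3.png",z[:480])
```

```text
t 4.98 p [0.5742 0.0147 0.0747] f [-0.3 -0.5 -4.9] tq [-0.82  0.12 -0.05] w 0.365 g 109.7 q [ 0.46  0.41 -0.54  1.77  0.02  0.99 -0.18] xyaw 82.9
```

View pics/c3.png

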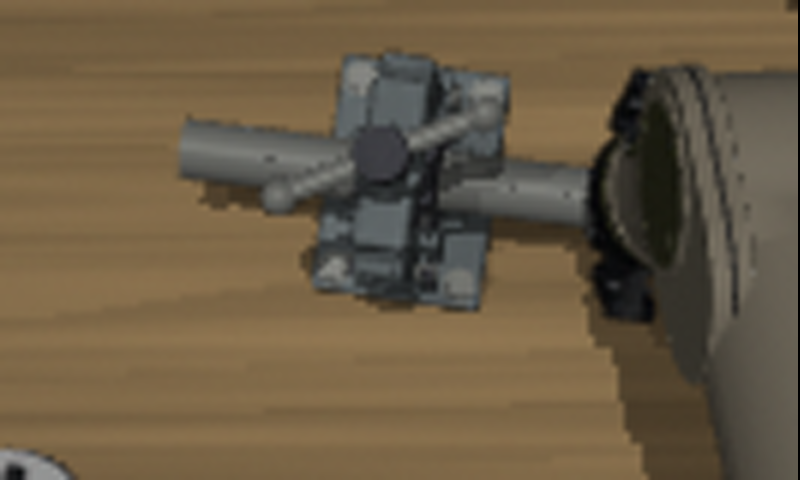

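The pipe is through the vice: far tip at crop (182,148), the near side visible up to the gripper at (590,190), and the handle clear.

Run:
```python
from h import *
t=np.load("t3.npz");T=lambda x,y:(x/6+175-.4,y/6+170-.4)
u=np.array([np.cos(np.radians(82.8)),np.sin(np.radians(82.8))]);n=np.array([u[1],-u[0]])
for p in((183,149),(320,166),(500,187),(580,196)):
    P=onz(t,T(*p),.095);print(P,(P[:2]-[.588,.127])@n,(P[:2]-[.588,.127])@u)
```

```text
[0.60262013 0.2492307  0.095     ] -0.0008147240465602428 0.12309926678694633
[0.59264303 0.17309436 0.095     ] -0.0011707321281503444 0.04631281952571365
[0.58031273 0.07334658 0.095     ] -0.0009021001195850366 -0.05419382191053768
[0.57502995 0.02911622 0.095     ] -0.0005996884895719846 -0.09873751977172185
```

Request:
jog_arm(plan=[[[0,0,0],[-0.0006,0,0.003],0.02],[[0,0,0],[-0.0012,0,0.006],0.02],[[0,0,0],[-0.0016,0,0.008],0.02],[[0,0,0],[-0.0018,0,0.009],0.02],[[0,0,0],[-0.0018,0,0.009],0.02]])

```text
clock: 5.5
position: [0.574, 0.0141, 0.0652]
ee_rot: [0.746, 0.659, 0.072, -0.065]
ft_force: [0.5, 0.2, -4.3]
grip_width: 0.364
grasp_force: 109.7
```

Request:
jog_arm(plan=[[[0,0,0],[-0.0002,0,0.001],0.02],[[0,0,0],[-0.0002,0,0.001],0.02],[[0,0,0],[-0.0002,0,0.001],0.02]])

```text
clock: 5.75
position: [0.5743, 0.0142, 0.0646]
ee_rot: [0.746, 0.659, 0.072, -0.065]
ft_force: [0.5, -0.7, -4.2]
grip_width: 0.364
grasp_force: 109.7
```

Request:
jog_arm(plan=[[[0,0,0],[-0.0002,0,0.001],0.02],[[0,0,0],[-0.0002,0,0.001],0.02],[[0,0,0],[-0.0002,0,0.001],0.02]])

```text
clock: 6.0
position: [0.5744, 0.0142, 0.0637]
ee_rot: [0.746, 0.659, 0.072, -0.065]
ft_force: [0.2, -0.0, -3.1]
grip_width: 0.364
grasp_force: 109.6
```

Request:
jog_arm(plan=[[[0,0,0],[-0.0002,0,0.001],0.02],[[0,0,0],[-0.0002,0,0.001],0.02]])

```text
clock: 6.17
position: [0.5743, 0.0142, 0.0626]
ee_rot: [0.746, 0.659, 0.072, -0.065]
ft_force: [-0.3, 0.6, -2.0]
grip_width: 0.365
grasp_force: 109.8
```

Request:
jog_arm(plan=[[[0,0,0],[0,0,0],0.036],[[0,0,0],[0,0,0],0.045],[[0,0,0],[0,0,0],0.065],[[0,0,0],[0,0,0],0.075],[[0,0,0],[0,0,-0.005],0.075],[[0,0,0],[0,0,-0.015],0.075],[[0,0,0],[0,0,-0.035],0.075],[[0,0,0],[-0.01,0,-0.06],0.075]], force=40)

```text
clock: 6.83
position: [0.5711, -0.0048, 0.1204]
ee_rot: [0.745, 0.66, 0.072, -0.066]
ft_force: [1.0, 0.4, -0.4]
grip_width: 0.881
grasp_force: 0.0
```

Request:
jog_arm(plan=[[[0,0,0],[-0.02,0,-0.03],0.085],[[0,0,0],[-0.04,0,-0.06],0.085],[[0,0,0],[-0.05,0,-0.1],0.085],[[0,0,0],[-0.05,0,-0.14],0.085],[[0,0,0],[-0.05,0,-0.18],0.085],[[0,0,0],[-0.05,0,-0.2],0.085],[[0,0,0],[-0.05,0,-0.2],0.085]])

```text
clock: 7.42
position: [0.5628, -0.0954, 0.3126]
ee_rot: [0.746, 0.659, 0.074, -0.061]
ft_force: [-0.1, -0.1, 0.2]
grip_width: 0.995
grasp_force: 0.0
```

Run:
```python
from workcell import *
from h import *
o=get_obs();st(o);t=camera("top");s=camera("side");np.savez("t4.npz",**t);np.savez("s4.npz",**s)
z=np.zeros((600,800,3),np.uint8)
z[:300,:399]=cv2.resize(t["img"][165:265,175:308,::-1],(399,300),interpolation=cv2.INTER_CUBIC) #x3
z[:600,400:]=cv2.resize(s["img"][120:240,205:285,::-1],(400,600),interpolation=cv2.INTER_CUBIC) #x5
cv2.imwrite("pics/c4.png",z)
go(o,21,0,[.588,.1275,.32])
```

```text
t 7.42 p [ 0.5628 -0.0954  0.3126] f [-0.1 -0.1  0.2] tq [-0.23 -0.01  0.05] w 0.995 g 0.0 q [ 0.63  0.23 -0.52  1.45 -0.08  1.48  0.01] xyaw 82.9
turn [-0.0979, -0.177, 1.0759] shift [0.2179, -0.003, 0.0543]
```

View pics/c4.png

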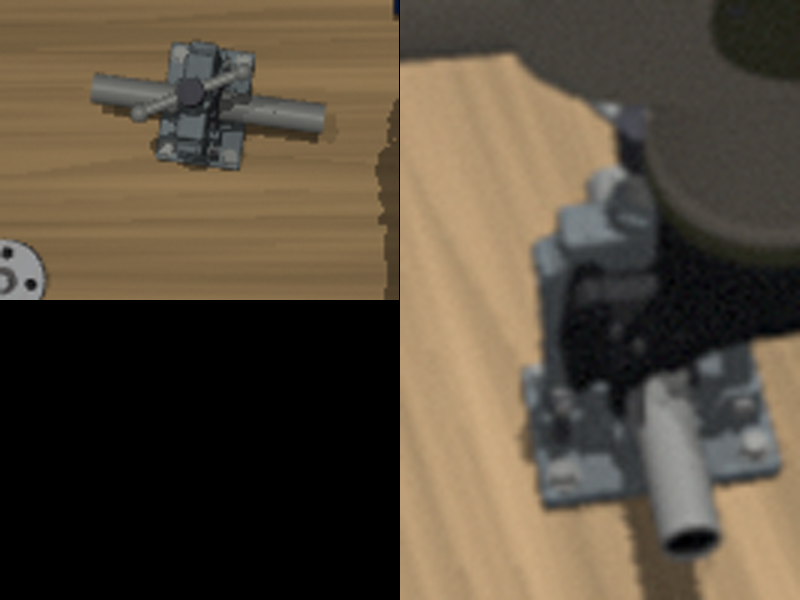

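Run:
```python
from workcell import *
from h import *
t=np.load("t4.npz");T=lambda x,y:(x/3+175-.3,y/3+165-.3)
u=np.array([np.cos(np.radians(82.8)),np.sin(np.radians(82.8))]);n=np.array([u[1],-u[0]])
for p in((94,87),(326,118)):
    P=onz(t,T(*p),.083);print(P,(P[:2]-[.588,.127])@n,(P[:2]-[.588,.127])@u)
go(get_obs(),111.4,0,[.588,.1275,.31])
```

```text
[0.60591602 0.24791889 0.083     ] 0.0026195926310092123 0.12221087967429452
[ 0.56945114 -0.01139551  0.083     ] -0.0010570386827351702 -0.13962900786013155
turn [0.0482, -0.1897, -0.4962] shift [0.216, -0.0011, 0.0592]
```

Request:
jog_arm(plan=[[[0.01,-0.04,-0.12],[0.04,0,0.005],0.085],[[0.02,-0.08,-0.24],[0.08,0,0.015],0.085],[[0.035,-0.13,-0.36],[0.12,0,0.028],0.085],[[0.048,-0.19,-0.49],[0.16,0,0.042],0.085],[[0.048,-0.19,-0.496],[0.195,-0.001,0.053],0.085],[[0.048,-0.19,-0.496],[0.216,-0.001,0.059],0.085],[[0.048,-0.19,-0.496],[0.216,-0.001,0.059],0.085],[[0.048,-0.19,-0.496],[0.216,-0.001,0.059],0.085]])

```text
clock: 8.18
position: [0.5868, 0.1295, 0.2886]
ee_rot: [0.562, 0.827, -0.001, -0.002]
ft_force: [-0.0, -0.4, 1.3]
grip_width: 0.995
grasp_force: 0.0
```

Run:
```python
from workcell import *
from h import *
o=get_obs();st(o);go(o,111.4,0,[.588,.1275,.25])
c=camera("wrist");np.savez("w5.npz",**c);cv2.imwrite("pics/w5.png",c["img"][:,:,::-1])
print(pix(c,[.588,.1275,.26]),pix(c,[.5681,.1795,.2455]),pix(c,[.6087,.0759,.2455]))
```

```text
t 8.18 p [0.5868 0.1295 0.2886] f [-0.  -0.4  1.3] tq [-0.05 -0.   -0.02] w 0.995 g 0.0 q [ 0.25  0.33 -0.69  1.41  0.21  1.48 -0.06] xyaw 111.6
turn [-0.0039, -0.0021, 0.004] shift [-0.0024, 0.0006, 0.0576]
[260.58766843 234.0195999 ] [262.05947809 137.71977791] [260.52759368 296.13490398]
```

View pics/w5.png

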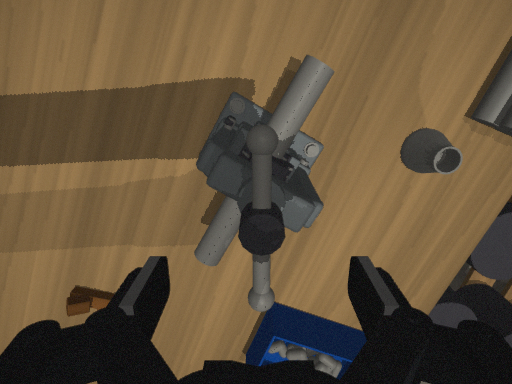

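The wrist view shows the balls at (262,140) and (261,298) and the hub at (262,224). All are within 2 px of prediction, so I can go down onto the hub.

Request:
jog_arm(plan=[[[0,0,0],[-0.003,0.0008,0.02],0.085],[[0,0,0],[-0.003,0.0008,0.04],0.07],[[0,0,0],[-0.003,0.0008,0.0576],0.06],[[0,0,0],[-0.003,0.0008,0.0576],0.04],[[0,0,0],[-0.003,0.0008,0.0576],0.02],[[0,0,0],[-0.003,0.0008,0.0576],0.02],[[0,0,0],[-0.003,0.0008,0.0576],0.02],[[0,0,0],[-0.003,0.0008,0.0576],0.02]], force=45)

```text
clock: 8.9
position: [0.5905, 0.1244, 0.2334]
ee_rot: [0.564, 0.826, 0.0, 0.0]
ft_force: [3.8, -3.1, -1.3]
grip_width: 0.323
grasp_force: 46.3
```

Run:
```python
from workcell import *
from h import *
st(get_obs())
```

```text
t 8.9 p [0.5905 0.1244 0.2334] f [ 3.8 -3.1 -1.3] tq [-0.56 -0.64 -0.1 ] w 0.323 g 46.3 q [ 0.25  0.36 -0.68  1.49  0.23  1.37 -0.07] xyaw 111.3
```

Request:
jog_arm(plan=[[[0,0,0],[0,0,0],0.04],[[0,0,0],[0.0025,-0.0005,0],0.04],[[0,0,0],[0.0025,-0.0005,0],0.04],[[0,0,0],[0.0025,-0.0005,0],0.02],[[0,0,0],[0.0025,-0.0005,0],0.02],[[0,0,0],[0.0025,-0.0005,0],0.02]])

```text
clock: 9.4
position: [0.5888, 0.1284, 0.233]
ee_rot: [0.563, 0.826, 0.001, -0.0]
ft_force: [4.5, 2.5, 1.3]
grip_width: 0.324
grasp_force: 45.6
```

Run:
```python
from workcell import *
from h import *
st(get_obs())
```

```text
t 9.4 p [0.5888 0.1284 0.233 ] f [4.5 2.5 1.3] tq [ 0.68 -0.85  0.02] w 0.324 g 45.6 q [ 0.25  0.36 -0.69  1.49  0.23  1.37 -0.08] xyaw 111.5
```

Request:
jog_arm(plan=[[[0,0,0],[0,0.001,0],0.02],[[0,0,0.08],[0,0.001,0.0001],0.02],[[0,0,0.16],[0,0.001,0.0003],0.02],[[0,0,0.24],[0,0.001,0.0004],0.02],[[0,0,0.32],[0,0.001,0.0005],0.02],[[0,0,0.4],[0,0.001,0.0006],0.02]])

```text
clock: 9.9
position: [0.5893, 0.1285, 0.2323]
ee_rot: [0.717, 0.697, 0.0, -0.001]
ft_force: [1.8, 1.7, 3.7]
grip_width: 0.325
grasp_force: 45.8
```

Run:
```python
from workcell import *
from h import *
st(get_obs())
```

```text
t 9.9 p [0.5893 0.1285 0.2323] f [1.8 1.7 3.7] tq [ 0.54 -0.25  0.15] w 0.325 g 45.8 q [ 0.2   0.35 -0.63  1.49  0.2   1.37 -0.46] xyaw 88.3
```

Request:
jog_arm(plan=[[[0,0,0.12],[0,0,0.0002],0.02],[[0,0,0.24],[0,0,0.0004],0.02],[[0,0,0.36],[0,0,0.0006],0.02],[[0,0,0.48],[0,0,0.0008],0.02],[[0,0,0.6],[0,0,0.001],0.02],[[0,0,0.72],[0,0,0.0011],0.02],[[0,0,0.84],[0,0,0.0013],0.02],[[0,0,0.96],[0,0,0.0015],0.02]])

```text
clock: 10.57
position: [0.5899, 0.1282, 0.2308]
ee_rot: [0.958, 0.285, 0.0, -0.001]
ft_force: [4.7, 2.0, 0.8]
grip_width: 0.323
grasp_force: 45.6
```

Request:
jog_arm(plan=[[[0,0,0.12],[0,0,0.0002],0.02],[[0,0,0.24],[0,0,0.0004],0.02],[[0,0,0.36],[0,0,0.0006],0.02],[[0,0,0.48],[0,0,0.0008],0.02],[[0,0,0.6],[0,0,0.001],0.02],[[0,0,0.72],[0,0,0.0011],0.02],[[0,0,0.84],[0,0,0.0013],0.02],[[0,0,0.96],[0,0,0.0015],0.02]])

```text
clock: 11.23
position: [0.59, 0.1275, 0.2293]
ee_rot: [0.982, -0.19, 0.0, -0.0]
ft_force: [4.6, -0.9, 2.5]
grip_width: 0.321
grasp_force: 45.7
```

Run:
```python
from workcell import *
from h import *
st(get_obs());c=camera("top");np.savez("t6.npz",**c)
```

```text
t 11.23 p [0.59   0.1275 0.2293] f [ 4.6 -0.9  2.5] tq [ 0.03 -0.97  0.2 ] w 0.321 g 45.7 q [ 0.    0.31 -0.36  1.51  0.11  1.34 -2.32] xyaw -21.9
```

Request:
jog_arm(plan=[[[0,0,0],[0,0,0],0.06],[[0,0,0],[0,0,0],0.085],[[0,0,0],[0,0,-0.01],0.085],[[0,0,0],[0,0,-0.035],0.085],[[0,0,-0.12],[0,0,-0.035],0.085],[[0,0,-0.24],[0,0,-0.035],0.085],[[0,0,-0.36],[0,0,-0.035],0.085],[[0,0,-0.48],[0,0,-0.035],0.085]])

```text
clock: 11.95
position: [0.589, 0.1277, 0.2644]
ee_rot: [0.998, 0.056, -0.001, -0.0]
ft_force: [0.3, -0.9, -0.1]
grip_width: 0.993
grasp_force: 0.0
```

Request:
jog_arm(plan=[[[0,0,-0.12],[0,0,0],0.085],[[0,0,-0.24],[0,0,0],0.085],[[0,0,-0.36],[0,0,0],0.085],[[0,0,-0.48],[0,0,0],0.085],[[0,0,-0.6],[0,0,0],0.085],[[0,0,-0.72],[0,0,0],0.085],[[0,0,-0.84],[0,0,0],0.085],[[0,0,-0.96],[0,0,0],0.085]])

```text
clock: 12.62
position: [0.5889, 0.1277, 0.2643]
ee_rot: [0.86, 0.511, -0.001, -0.001]
ft_force: [0.5, -0.4, -1.2]
grip_width: 0.997
grasp_force: 0.0
```

Request:
jog_arm(plan=[[[0,0,-0.12],[0,0,0],0.085],[[0,0,-0.24],[0,0,0],0.085],[[0,0,-0.36],[0,0,0],0.085],[[0,0,-0.48],[0,0,0],0.085],[[0,0,-0.6],[0,0,0],0.085],[[0,0,-0.72],[0,0,0],0.085],[[0,0,-0.84],[0,0,0],0.085],[[0,0,-0.96],[0,0,0],0.085]])

```text
clock: 13.28
position: [0.589, 0.1276, 0.2643]
ee_rot: [0.526, 0.85, -0.0, -0.001]
ft_force: [-0.1, -0.3, -0.4]
grip_width: 0.994
grasp_force: 0.0
```

Request:
jog_arm(plan=[[[0,0,-0.12],[0,0,0],0.085],[[0,0,-0.24],[0,0,0],0.085],[[0,0,-0.36],[0,0,0],0.085],[[0,0,-0.48],[0,0,0],0.085],[[0,0,-0.6],[0,0,0],0.085],[[0,0,-0.74],[0,0,0],0.085],[[0,0,-0.74],[0,0,0],0.085],[[0,0,-0.74],[0,0,0],0.085]])

```text
clock: 13.95
position: [0.5891, 0.1275, 0.264]
ee_rot: [0.188, 0.982, 0.0, -0.001]
ft_force: [-0.4, -0.1, 0.5]
grip_width: 0.993
grasp_force: 0.0
```

Run:
```python
from workcell import *
from h import *
st(get_obs());c=camera("wrist");np.savez("w7.npz",**c);cv2.imwrite("pics/w7.png",c["img"][:,:,::-1])
print(pix(c,[.589,.1277,.256]))
```

```text
t 13.95 p [0.5891 0.1275 0.264 ] f [-0.4 -0.1  0.5] tq [-0.01 -0.   -0.05] w 0.993 g 0.0 q [ 0.32  0.37 -0.79  1.44  0.26  1.44  0.72] xyaw 158.3
[260.2767077  248.51262688]
```

View pics/w7.png

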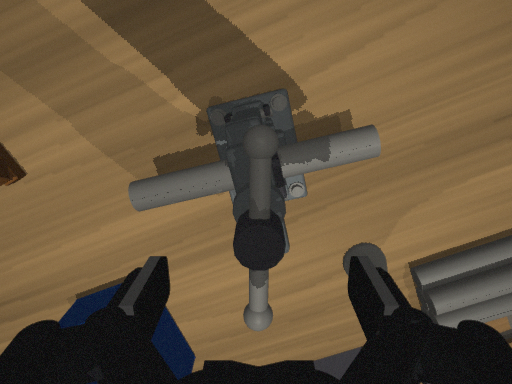

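The handle is still in line with the tool (balls at (262,140) and (258,317), hub at (259,238)), so the grip hasn't slipped. Now the second stroke.

Request:
jog_arm(plan=[[[0,0,0],[0,0,0.015],0.085],[[0,0,0],[0,0,0.035],0.06],[[0,0,0],[0,0,0.035],0.03],[[0,0,0],[0,0,0.035],0.02],[[0,0,0],[0,0,0.035],0.02],[[0,0,0],[0,0,0.035],0.02],[[0,0,0.12],[0,0,0.0352],0.02],[[0,0,0.24],[0,0,0.0354],0.02]])

```text
clock: 14.67
position: [0.5894, 0.1277, 0.2298]
ee_rot: [0.306, 0.952, 0.0, -0.0]
ft_force: [-1.9, -1.7, 4.1]
grip_width: 0.322
grasp_force: 44.1
```

Request:
jog_arm(plan=[[[0,0,0.12],[0,0,0.0002],0.02],[[0,0,0.24],[0,0,0.0004],0.02],[[0,0,0.36],[0,0,0.0006],0.02],[[0,0,0.48],[0,0,0.0008],0.02],[[0,0,0.6],[0,0,0.001],0.02],[[0,0,0.72],[0,0,0.0011],0.02],[[0,0,0.84],[0,0,0.0013],0.02],[[0,0,0.96],[0,0,0.0015],0.02]])

```text
clock: 15.33
position: [0.5894, 0.1277, 0.2283]
ee_rot: [0.712, 0.703, -0.0, -0.0]
ft_force: [-2.4, -2.2, 2.8]
grip_width: 0.319
grasp_force: 44.1
```

Request:
jog_arm(plan=[[[0,0,0.12],[0,0,0.0002],0.02],[[0,0,0.24],[0,0,0.0004],0.02],[[0,0,0.36],[0,0,0.0006],0.02],[[0,0,0.48],[0,0,0.0008],0.02],[[0,0,0.6],[0,0,0.001],0.02],[[0,0,0.72],[0,0,0.0011],0.02],[[0,0,0.84],[0,0,0.0013],0.02],[[0,0,0.96],[0,0,0.0015],0.02]])

```text
clock: 16.0
position: [0.5893, 0.1277, 0.2268]
ee_rot: [0.956, 0.295, -0.0, -0.0]
ft_force: [-2.5, -0.5, 4.3]
grip_width: 0.322
grasp_force: 44.1
```

Request:
jog_arm(plan=[[[0,0,0.12],[0,0,0.0002],0.02],[[0,0,0.24],[0,0,0.0004],0.02],[[0,0,0.36],[0,0,0.0006],0.02],[[0,0,0.48],[0,0,0.0008],0.02],[[0,0,0.6],[0,0,0.001],0.02],[[0,0,0.72],[0,0,0.0011],0.02],[[0,0,0.84],[0,0,0.0013],0.02],[[0,0,0.96],[0,0,0.0015],0.02]])

```text
clock: 16.67
position: [0.5893, 0.1279, 0.2253]
ee_rot: [0.984, -0.18, -0.0, -0.0]
ft_force: [-2.4, -2.0, 3.4]
grip_width: 0.327
grasp_force: 44.1
```

Run:
```python
from workcell import *
from h import *
st(get_obs())
```

```text
t 16.67 p [0.5893 0.1279 0.2253] f [-2.4 -2.   3.4] tq [-0.25  0.45  0.15] w 0.327 g 44.1 q [-0.02  0.31 -0.33  1.52  0.1   1.33 -2.3 ] xyaw -20.7
```

Request:
jog_arm(plan=[[[0,0,0],[0,0,0],0.06],[[0,0,0],[0,0,0],0.085],[[0,0,0],[0,0,-0.01],0.085],[[0,0,0],[0,0,-0.035],0.085],[[0,0,-0.12],[0,0,-0.035],0.085],[[0,0,-0.24],[0,0,-0.035],0.085],[[0,0,-0.36],[0,0,-0.035],0.085],[[0,0,-0.48],[0,0,-0.035],0.085]])

```text
clock: 17.33
position: [0.5894, 0.1279, 0.26]
ee_rot: [0.998, 0.067, -0.0, -0.0]
ft_force: [0.0, 0.5, 0.1]
grip_width: 0.998
grasp_force: 0.0
```

Request:
jog_arm(plan=[[[0,0,-0.12],[0,0,0],0.085],[[0,0,-0.24],[0,0,0],0.085],[[0,0,-0.36],[0,0,0],0.085],[[0,0,-0.48],[0,0,0],0.085],[[0,0,-0.6],[0,0,0],0.085],[[0,0,-0.72],[0,0,0],0.085],[[0,0,-0.84],[0,0,0],0.085],[[0,0,-0.96],[0,0,0],0.085]])

```text
clock: 18.0
position: [0.5894, 0.1278, 0.2599]
ee_rot: [0.854, 0.52, -0.0, -0.001]
ft_force: [0.1, 0.2, -0.6]
grip_width: 0.995
grasp_force: 0.0
```

Request:
jog_arm(plan=[[[0,0,-0.12],[0,0,0],0.085],[[0,0,-0.24],[0,0,0],0.085],[[0,0,-0.36],[0,0,0],0.085],[[0,0,-0.48],[0,0,0],0.085],[[0,0,-0.6],[0,0,0],0.085],[[0,0,-0.72],[0,0,0],0.085],[[0,0,-0.84],[0,0,0],0.085],[[0,0,-0.96],[0,0,0],0.085]])

```text
clock: 18.67
position: [0.5894, 0.1278, 0.2599]
ee_rot: [0.518, 0.856, 0.0, -0.001]
ft_force: [-0.0, 0.2, -0.4]
grip_width: 0.994
grasp_force: 0.0
```

Request:
jog_arm(plan=[[[0,0,-0.12],[0,0,0],0.085],[[0,0,-0.24],[0,0,0],0.085],[[0,0,-0.36],[0,0,0],0.085],[[0,0,-0.48],[0,0,0],0.085],[[0,0,-0.6],[0,0,0],0.085],[[0,0,-0.74],[0,0,0],0.085],[[0,0,-0.74],[0,0,0],0.085],[[0,0,-0.74],[0,0,0],0.085]])

```text
clock: 19.33
position: [0.5894, 0.1276, 0.2595]
ee_rot: [0.178, 0.984, 0.0, -0.001]
ft_force: [0.8, -0.4, -0.2]
grip_width: 0.994
grasp_force: 0.0
```

Request:
jog_arm(plan=[[[0,0,0],[0,0,0.015],0.085],[[0,0,0],[0,0,0.0345],0.06],[[0,0,0],[0,0,0.0345],0.03],[[0,0,0],[0,0,0.0345],0.02],[[0,0,0],[0,0,0.0345],0.02],[[0,0,0],[0,0,0.0345],0.02],[[0,0,0.12],[0,0,0.0347],0.02],[[0,0,0.24],[0,0,0.0349],0.02]])

```text
clock: 20.0
position: [0.5895, 0.1277, 0.2255]
ee_rot: [0.297, 0.955, 0.0, -0.0]
ft_force: [-2.1, -0.6, 4.2]
grip_width: 0.323
grasp_force: 44.0
```

Request:
jog_arm(plan=[[[0,0,0.12],[0,0,0.0002],0.02],[[0,0,0.24],[0,0,0.0004],0.02],[[0,0,0.36],[0,0,0.0006],0.02],[[0,0,0.48],[0,0,0.0008],0.02],[[0,0,0.6],[0,0,0.001],0.02],[[0,0,0.72],[0,0,0.0011],0.02],[[0,0,0.84],[0,0,0.0013],0.02],[[0,0,0.96],[0,0,0.0015],0.02]])

```text
clock: 20.67
position: [0.5894, 0.1277, 0.224]
ee_rot: [0.705, 0.71, -0.0, -0.0]
ft_force: [-2.9, -1.9, 3.5]
grip_width: 0.323
grasp_force: 44.1
```

Request:
jog_arm(plan=[[[0,0,0.12],[0,0,0.0002],0.02],[[0,0,0.24],[0,0,0.0004],0.02],[[0,0,0.36],[0,0,0.0006],0.02],[[0,0,0.48],[0,0,0.0008],0.02],[[0,0,0.6],[0,0,0.001],0.02],[[0,0,0.72],[0,0,0.0011],0.02],[[0,0,0.84],[0,0,0.0013],0.02],[[0,0,0.96],[0,0,0.0015],0.02]])

```text
clock: 21.33
position: [0.5893, 0.1277, 0.2224]
ee_rot: [0.953, 0.304, -0.0, -0.0]
ft_force: [-3.7, -1.4, 4.2]
grip_width: 0.324
grasp_force: 44.0
```

Run:
```python
from workcell import *
from h import *
st(get_obs())
```

```text
t 21.33 p [0.5893 0.1277 0.2224] f [-3.7 -1.4  4.2] tq [-0.36  0.56  0.15] w 0.324 g 44.0 q [ 0.06  0.32 -0.44  1.52  0.14  1.33 -1.34] xyaw 35.4
```

Request:
jog_arm(plan=[[[0,0,0.12],[0,0,0.0002],0.02],[[0,0,0.24],[0,0,0.0004],0.02],[[0,0,0.36],[0,0,0.0006],0.02],[[0,0,0.48],[0,0,0.0008],0.02],[[0,0,0.6],[0,0,0.001],0.02],[[0,0,0.72],[0,0,0.0011],0.02],[[0,0,0.84],[0,0,0.0013],0.02],[[0,0,0.96],[0,0,0.0015],0.02]])

```text
clock: 22.0
position: [0.5893, 0.1279, 0.2209]
ee_rot: [0.985, -0.17, -0.0, -0.0]
ft_force: [-2.7, -1.1, 3.0]
grip_width: 0.322
grasp_force: 44.1
```

Run:
```python
from workcell import *
from h import *
st(get_obs())
```

```text
t 22.0 p [0.5893 0.1279 0.2209] f [-2.7 -1.1  3. ] tq [-0.3   0.62  0.24] w 0.322 g 44.1 q [-0.04  0.31 -0.31  1.52  0.09  1.32 -2.27] xyaw -19.6
```

Request:
jog_arm(plan=[[[0,0,0],[0,0,0],0.06],[[0,0,0],[0,0,0],0.085],[[0,0,0],[0,0,-0.01],0.085],[[0,0,0],[0,0,-0.035],0.085],[[0,0,-0.12],[0,0,-0.035],0.085],[[0,0,-0.24],[0,0,-0.035],0.085],[[0,0,-0.36],[0,0,-0.035],0.085],[[0,0,-0.48],[0,0,-0.035],0.085]])

```text
clock: 22.67
position: [0.5895, 0.1279, 0.2556]
ee_rot: [0.997, 0.077, -0.0, -0.0]
ft_force: [0.1, -1.1, 0.2]
grip_width: 0.994
grasp_force: 0.0
```

Request:
jog_arm(plan=[[[0,0,-0.12],[0,0,0],0.085],[[0,0,-0.24],[0,0,0],0.085],[[0,0,-0.36],[0,0,0],0.085],[[0,0,-0.48],[0,0,0],0.085],[[0,0,-0.6],[0,0,0],0.085],[[0,0,-0.72],[0,0,0],0.085],[[0,0,-0.84],[0,0,0],0.085],[[0,0,-0.96],[0,0,0],0.085]])

```text
clock: 23.33
position: [0.5894, 0.1278, 0.2555]
ee_rot: [0.849, 0.528, -0.0, -0.001]
ft_force: [-0.6, 0.1, -0.8]
grip_width: 0.999
grasp_force: 0.0
```

Request:
jog_arm(plan=[[[0,0,-0.12],[0,0,0],0.085],[[0,0,-0.24],[0,0,0],0.085],[[0,0,-0.36],[0,0,0],0.085],[[0,0,-0.48],[0,0,0],0.085],[[0,0,-0.6],[0,0,0],0.085],[[0,0,-0.72],[0,0,0],0.085],[[0,0,-0.84],[0,0,0],0.085],[[0,0,-0.96],[0,0,0],0.085]])

```text
clock: 24.0
position: [0.5894, 0.1277, 0.2555]
ee_rot: [0.509, 0.861, 0.0, -0.001]
ft_force: [-0.1, -0.0, 0.0]
grip_width: 0.995
grasp_force: 0.0
```

Request:
jog_arm(plan=[[[0,0,-0.12],[0,0,0],0.085],[[0,0,-0.24],[0,0,0],0.085],[[0,0,-0.36],[0,0,0],0.085],[[0,0,-0.48],[0,0,0],0.085],[[0,0,-0.6],[0,0,0],0.085],[[0,0,-0.74],[0,0,0],0.085],[[0,0,-0.74],[0,0,0],0.085],[[0,0,-0.74],[0,0,0],0.085]])

```text
clock: 24.67
position: [0.5894, 0.1276, 0.2551]
ee_rot: [0.168, 0.986, 0.0, -0.001]
ft_force: [-0.2, -0.6, -0.4]
grip_width: 0.992
grasp_force: 0.0
```

Run:
```python
from workcell import *
from h import *
st(get_obs());c=camera("wrist");s=camera("side");np.savez("s8.npz",**s)
z=np.zeros((384,800,3),np.uint8);z[:,:400]=c["img"][:,60:460,::-1];z[:375,400:775]=cv2.resize(s["img"][150:225,215:290,::-1],(375,375),interpolation=cv2.INTER_CUBIC)
cv2.imwrite("pics/w8.png",z)
```

```text
t 24.67 p [0.5894 0.1276 0.2551] f [-0.2 -0.6 -0.4] tq [ 0.   -0.02 -0.  ] w 0.992 g 0.0 q [ 0.28  0.36 -0.73  1.46  0.24  1.42  0.78] xyaw 160.6
```

View pics/w8.png

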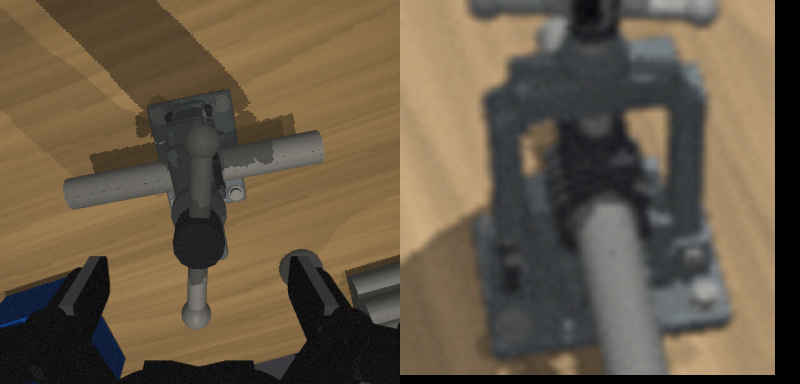

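Request:
jog_arm(plan=[[[0,0,0],[0,0,0.015],0.085],[[0,0,0],[0,0,0.0345],0.06],[[0,0,0],[0,0,0.0345],0.03],[[0,0,0],[0,0,0.0345],0.02],[[0,0,0],[0,0,0.0345],0.02],[[0,0,0],[0,0,0.0345],0.02],[[0,0,0.12],[0,0,0.0347],0.02],[[0,0,0.24],[0,0,0.0349],0.02]])

```text
clock: 25.43
position: [0.5895, 0.1277, 0.221]
ee_rot: [0.287, 0.958, 0.0, -0.0]
ft_force: [-1.8, -1.4, 3.1]
grip_width: 0.326
grasp_force: 44.1
```

Request:
jog_arm(plan=[[[0,0,0.12],[0,0,0.0002],0.02],[[0,0,0.24],[0,0,0.0004],0.02],[[0,0,0.36],[0,0,0.0006],0.02],[[0,0,0.48],[0,0,0.0008],0.02]])

```text
clock: 25.77
position: [0.5895, 0.1277, 0.2203]
ee_rot: [0.507, 0.862, 0.0, -0.0]
ft_force: [-2.5, -1.2, 4.2]
grip_width: 0.322
grasp_force: 44.1
```

```bash
cat > q.py <<'E'
from workcell import *
from h import *
o=get_obs();st(o)
E
python3 q.py
```

```text
t 25.77 p [0.5895 0.1277 0.2203] f [-2.5 -1.2  4.2] tq [-0.39  0.47  0.2 ] w 0.322 g 44.1 q [ 0.2   0.35 -0.61  1.51  0.21  1.34  0.07] xyaw 119.1
```

Request:
jog_arm(plan=[[[0,0,0.08],[0,0,0.0001],0.02],[[0,0,0.16],[0,0,0.0003],0.02]])

```text
clock: 25.93
position: [0.5895, 0.1277, 0.22]
ee_rot: [0.574, 0.819, 0.0, -0.0]
ft_force: [-2.6, -1.7, 4.6]
grip_width: 0.319
grasp_force: 44.1
```

```bash
python3 q.py
```

```text
t 25.93 p [0.5895 0.1277 0.22  ] f [-2.6 -1.7  4.6] tq [-0.37  0.48  0.16] w 0.319 g 44.1 q [ 0.18  0.35 -0.59  1.51  0.2   1.34 -0.08] xyaw 110.0
```

Request:
jog_arm(plan=[[[0,0,0.08],[0,0,0.0001],0.02],[[0,0,0.16],[0,0,0.0003],0.02],[[0,0,0.24],[0,0,0.0004],0.02]])

```text
clock: 26.18
position: [0.5894, 0.1277, 0.2196]
ee_rot: [0.667, 0.745, -0.0, -0.0]
ft_force: [-3.2, -1.8, 3.2]
grip_width: 0.324
grasp_force: 44.1
```

```bash
python3 q.py
```

```text
t 26.18 p [0.5894 0.1277 0.2196] f [-3.2 -1.8  3.2] tq [-0.39  0.53  0.23] w 0.324 g 44.1 q [ 0.15  0.34 -0.55  1.52  0.18  1.34 -0.31] xyaw 96.3
```

Request:
jog_arm(plan=[[[0,0,0.06],[0,0,0.0001],0.02],[[0,0,0.12],[0,0,0.0002],0.02]])

```text
clock: 26.35
position: [0.5894, 0.1277, 0.2194]
ee_rot: [0.711, 0.704, -0.0, -0.0]
ft_force: [-3.4, -1.7, 3.7]
grip_width: 0.321
grasp_force: 44.1
```

```bash
python3 q.py
```

```text
t 26.35 p [0.5894 0.1277 0.2194] f [-3.4 -1.7  3.7] tq [-0.38  0.48  0.17] w 0.321 g 44.1 q [ 0.14  0.34 -0.54  1.52  0.18  1.33 -0.42] xyaw 89.4
```

Noise only (0.15–0.24 while running). I'll keep going.

Request:
jog_arm(plan=[[[0,0,0.08],[0,0,0.0001],0.02],[[0,0,0.16],[0,0,0.0003],0.02],[[0,0,0.24],[0,0,0.0004],0.02]])

```text
clock: 26.6
position: [0.5894, 0.1277, 0.219]
ee_rot: [0.79, 0.613, -0.0, -0.0]
ft_force: [-2.3, -1.6, 3.8]
grip_width: 0.324
grasp_force: 44.1
```

```bash
python3 q.py
```

```text
t 26.6 p [0.5894 0.1277 0.219 ] f [-2.3 -1.6  3.8] tq [-0.42  0.55  0.14] w 0.324 g 44.1 q [ 0.11  0.33 -0.5   1.52  0.16  1.33 -0.66] xyaw 75.6
```

Request:
jog_arm(plan=[[[0,0,0.08],[0,0,0.0001],0.02],[[0,0,0.16],[0,0,0.0003],0.02],[[0,0,0.24],[0,0,0.0004],0.02],[[0,0,0.3],[0,0,0.0005],0.02]])

```text
clock: 26.93
position: [0.5893, 0.1277, 0.2185]
ee_rot: [0.873, 0.488, -0.0, -0.0]
ft_force: [-2.7, -2.0, 3.3]
grip_width: 0.325
grasp_force: 44.1
```

```bash
python3 q.py
```

```text
t 26.93 p [0.5893 0.1277 0.2185] f [-2.7 -2.   3.3] tq [-0.39  0.56  0.14] w 0.325 g 44.1 q [ 0.08  0.33 -0.46  1.52  0.15  1.33 -0.95] xyaw 58.4
```

Request:
jog_arm(plan=[[[0,0,0.08],[0,0,0.0001],0.02],[[0,0,0.16],[0,0,0.0003],0.02],[[0,0,0.24],[0,0,0.0004],0.02],[[0,0,0.3],[0,0,0.0005],0.02]])

```text
clock: 27.27
position: [0.5893, 0.1277, 0.2181]
ee_rot: [0.936, 0.352, -0.0, -0.0]
ft_force: [-2.7, -2.3, 5.4]
grip_width: 0.325
grasp_force: 44.1
```

```bash
python3 q.py
```

```text
t 27.27 p [0.5893 0.1277 0.2181] f [-2.7 -2.3  5.4] tq [-0.38  0.63  0.18] w 0.325 g 44.1 q [ 0.05  0.32 -0.42  1.52  0.13  1.32 -1.24] xyaw 41.3
```

Request:
jog_arm(plan=[[[0,0,0.08],[0,0,0.0001],0.02],[[0,0,0.16],[0,0,0.0003],0.02],[[0,0,0.24],[0,0,0.0004],0.02]])

```text
clock: 27.52
position: [0.5893, 0.1277, 0.2177]
ee_rot: [0.971, 0.238, -0.0, -0.0]
ft_force: [-2.9, -2.2, 4.5]
grip_width: 0.322
grasp_force: 44.2
```

```bash
python3 q.py
```

```text
t 27.52 p [0.5893 0.1277 0.2177] f [-2.9 -2.2  4.5] tq [-0.43  0.62  0.22] w 0.322 g 44.2 q [ 0.02  0.32 -0.39  1.53  0.12  1.32 -1.47] xyaw 27.5
```

Request:
jog_arm(plan=[[[0,0,0.07],[0,0,0.0001],0.02],[[0,0,0.14],[0,0,0.0002],0.02]])

```text
clock: 27.68
position: [0.5893, 0.1278, 0.2175]
ee_rot: [0.986, 0.17, -0.0, -0.0]
ft_force: [-3.8, -1.8, 4.9]
grip_width: 0.322
grasp_force: 44.2
```

```bash
python3 q.py
```

```text
t 27.68 p [0.5893 0.1278 0.2175] f [-3.8 -1.8  4.9] tq [-0.44  0.69  0.19] w 0.322 g 44.2 q [ 0.01  0.32 -0.37  1.53  0.12  1.32 -1.6 ] xyaw 19.5
```

Request:
jog_arm(plan=[[[0,0,0.07],[0,0,0.0001],0.02],[[0,0,0.14],[0,0,0.0002],0.02],[[0,0,0.2],[0,0,0.0003],0.02]])

```text
clock: 27.93
position: [0.5893, 0.1278, 0.2172]
ee_rot: [0.998, 0.07, -0.0, -0.0]
ft_force: [-4.1, -2.1, 3.9]
grip_width: 0.319
grasp_force: 44.2
```

```bash
python3 q.py
```

```text
t 27.93 p [0.5893 0.1278 0.2172] f [-4.1 -2.1  3.9] tq [-0.37  0.68  0.15] w 0.319 g 44.2 q [-0.01  0.31 -0.34  1.53  0.11  1.32 -1.8 ] xyaw 8.1
```

Request:
jog_arm(plan=[[[0,0,0.07],[0,0,0.0001],0.02],[[0,0,0.14],[0,0,0.0002],0.02],[[0,0,0.2],[0,0,0.0003],0.02]])

```text
clock: 28.18
position: [0.5893, 0.1278, 0.2169]
ee_rot: [1.0, -0.03, -0.0, -0.0]
ft_force: [-3.3, -1.4, 4.9]
grip_width: 0.326
grasp_force: 44.2
```

```bash
python3 q.py
```

```text
t 28.18 p [0.5893 0.1278 0.2169] f [-3.3 -1.4  4.9] tq [-0.35  0.65  0.16] w 0.326 g 44.2 q [-0.03  0.31 -0.32  1.53  0.1   1.32 -1.99] xyaw -3.4
```

Request:
jog_arm(plan=[[[0,0,0.07],[0,0,0.0001],0.02],[[0,0,0.14],[0,0,0.0002],0.02],[[0,0,0.2],[0,0,0.0003],0.02]])

```text
clock: 28.43
position: [0.5893, 0.1279, 0.2166]
ee_rot: [0.992, -0.129, -0.0, -0.0]
ft_force: [-3.6, -1.8, 4.5]
grip_width: 0.323
grasp_force: 44.2
```

```bash
python3 q.py
```

```text
t 28.43 p [0.5893 0.1279 0.2166] f [-3.6 -1.8  4.5] tq [-0.35  0.62  0.17] w 0.323 g 44.2 q [-0.05  0.31 -0.29  1.53  0.09  1.32 -2.18] xyaw -14.9
```

Request:
jog_arm(plan=[[[0,0,0],[0,0,0],0.06],[[0,0,0],[0,0,0],0.085],[[0,0,0],[0,0,-0.01],0.085],[[0,0,0],[0,0,-0.035],0.085],[[0,0,-0.12],[0,0,-0.035],0.085],[[0,0,-0.24],[0,0,-0.035],0.085],[[0,0,-0.36],[0,0,-0.035],0.085],[[0,0,-0.48],[0,0,-0.035],0.085]])

```text
clock: 29.1
position: [0.5894, 0.1279, 0.2511]
ee_rot: [0.993, 0.116, -0.0, -0.0]
ft_force: [-0.0, 0.2, -0.8]
grip_width: 0.994
grasp_force: 0.0
```

Request:
jog_arm(plan=[[[0,0,-0.12],[0,0,0],0.085],[[0,0,-0.24],[0,0,0],0.085],[[0,0,-0.36],[0,0,0],0.085],[[0,0,-0.48],[0,0,0],0.085],[[0,0,-0.6],[0,0,0],0.085],[[0,0,-0.72],[0,0,0],0.085],[[0,0,-0.84],[0,0,0],0.085],[[0,0,-0.96],[0,0,0],0.085]])

```text
clock: 29.77
position: [0.5894, 0.1278, 0.2509]
ee_rot: [0.828, 0.561, -0.0, -0.001]
ft_force: [-0.6, -0.3, 0.0]
grip_width: 0.993
grasp_force: 0.0
```

Request:
jog_arm(plan=[[[0,0,-0.12],[0,0,0],0.085],[[0,0,-0.24],[0,0,0],0.085],[[0,0,-0.36],[0,0,0],0.085],[[0,0,-0.48],[0,0,0],0.085],[[0,0,-0.6],[0,0,0],0.085],[[0,0,-0.72],[0,0,0],0.085],[[0,0,-0.84],[0,0,0],0.085],[[0,0,-0.96],[0,0,0],0.085]])

```text
clock: 30.43
position: [0.5894, 0.1278, 0.2509]
ee_rot: [0.475, 0.88, 0.0, -0.001]
ft_force: [1.1, -0.2, -0.8]
grip_width: 0.995
grasp_force: 0.0
```

Request:
jog_arm(plan=[[[0,0,-0.12],[0,0,0],0.085],[[0,0,-0.24],[0,0,0],0.085],[[0,0,-0.36],[0,0,0],0.085],[[0,0,-0.48],[0,0,0],0.085],[[0,0,-0.6],[0,0,0],0.085],[[0,0,-0.74],[0,0,0],0.085],[[0,0,-0.74],[0,0,0],0.085],[[0,0,-0.74],[0,0,0],0.085]])

```text
clock: 31.1
position: [0.5894, 0.1276, 0.2505]
ee_rot: [0.129, 0.992, 0.0, -0.001]
ft_force: [-0.4, -0.5, -0.2]
grip_width: 0.992
grasp_force: 0.0
```

Request:
jog_arm(plan=[[[0,0,0],[0,0,0.015],0.085],[[0,0,0],[0,0,0.0345],0.06],[[0,0,0],[0,0,0.0345],0.03],[[0,0,0],[0,0,0.0345],0.02],[[0,0,0],[0,0,0.0345],0.02],[[0,0,0],[0,0,0.0345],0.02]])

```text
clock: 31.6
position: [0.5897, 0.1277, 0.217]
ee_rot: [0.129, 0.992, 0.0, -0.0]
ft_force: [-3.7, -2.9, 3.6]
grip_width: 0.325
grasp_force: 44.2
```

```bash
python3 q.py
```

```text
t 31.6 p [0.5897 0.1277 0.217 ] f [-3.7 -2.9  3.6] tq [-0.55  0.83 -0.02] w 0.325 g 44.2 q [ 0.27  0.38 -0.71  1.51  0.25  1.34  0.85] xyaw 165.2
```

Request:
jog_arm(plan=[[[0,0,0.07],[0,0,0.0001],0.02],[[0,0,0.14],[0,0,0.0002],0.02],[[0,0,0.2],[0,0,0.0003],0.02]])

```text
clock: 31.85
position: [0.5895, 0.1277, 0.2167]
ee_rot: [0.229, 0.974, 0.0, -0.0]
ft_force: [-1.2, -2.3, 3.5]
grip_width: 0.321
grasp_force: 44.0
```

```bash
python3 q.py
```

```text
t 31.85 p [0.5895 0.1277 0.2167] f [-1.2 -2.3  3.5] tq [-0.3   0.34  0.22] w 0.321 g 44.0 q [ 0.24  0.37 -0.67  1.51  0.23  1.34  0.66] xyaw 153.6
```

Request:
jog_arm(plan=[[[0,0,0.07],[0,0,0.0001],0.02],[[0,0,0.14],[0,0,0.0002],0.02],[[0,0,0.2],[0,0,0.0003],0.02]])

```text
clock: 32.1
position: [0.5895, 0.1277, 0.2163]
ee_rot: [0.325, 0.946, 0.0, -0.0]
ft_force: [-2.0, -1.6, 3.0]
grip_width: 0.321
grasp_force: 44.0
```

```bash
python3 q.py
```

```text
t 32.1 p [0.5895 0.1277 0.2163] f [-2.  -1.6  3. ] tq [-0.36  0.39  0.2 ] w 0.321 g 44.0 q [ 0.22  0.36 -0.64  1.52  0.22  1.34  0.47] xyaw 142.1
```

Request:
jog_arm(plan=[[[0,0,0.07],[0,0,0.0001],0.02],[[0,0,0.14],[0,0,0.0002],0.02],[[0,0,0.2],[0,0,0.0003],0.02]])

```text
clock: 32.35
position: [0.5895, 0.1277, 0.216]
ee_rot: [0.418, 0.909, 0.0, -0.0]
ft_force: [-1.1, -2.7, 4.0]
grip_width: 0.322
grasp_force: 44.1
```

```bash
python3 q.py
```

```text
t 32.35 p [0.5895 0.1277 0.216 ] f [-1.1 -2.7  4. ] tq [-0.34  0.34  0.15] w 0.322 g 44.1 q [ 0.2   0.36 -0.61  1.52  0.21  1.33  0.27] xyaw 130.6
```

Request:
jog_arm(plan=[[[0,0,0.07],[0,0,0.0001],0.02],[[0,0,0.14],[0,0,0.0002],0.02],[[0,0,0.2],[0,0,0.0003],0.02]])

```text
clock: 32.6
position: [0.5895, 0.1277, 0.2158]
ee_rot: [0.506, 0.862, 0.0, -0.0]
ft_force: [-1.8, -2.2, 4.0]
grip_width: 0.324
grasp_force: 44.1
```

```bash
python3 q.py
```

```text
t 32.6 p [0.5895 0.1277 0.2158] f [-1.8 -2.2  4. ] tq [-0.46  0.48  0.27] w 0.324 g 44.1 q [ 0.17  0.35 -0.58  1.52  0.2   1.33  0.08] xyaw 119.2
```

```bash
cat > q2.py <<'E'
from workcell import *
from h import *
v=[]
for i in range(8):
    v.append(get_obs()["torque"][2]);camera("side")
st(get_obs());print("mean tz",np.mean(v).round(3),np.std(v).round(3))
E
python3 q2.py
```

```text
t 33.0 p [0.5895 0.1276 0.2157] f [-3.1 -1.6  6.9] tq [-0.44  0.66 -0.16] w 0.321 g 44.4 q [ 0.17  0.35 -0.58  1.52  0.2   1.33  0.09] xyaw 119.5
mean tz -0.059 0.141
```

Request:
jog_arm(plan=[[[0,0,0.06],[0,0,0.0001],0.02],[[0,0,0.1],[0,0,0.0002],0.02]])

```text
clock: 33.17
position: [0.5895, 0.1276, 0.2156]
ee_rot: [0.547, 0.837, 0.0, -0.0]
ft_force: [-2.9, -3.0, 8.2]
grip_width: 0.326
grasp_force: 44.5
```

```bash
python3 q2.py
```

```text
t 33.57 p [0.5895 0.1276 0.2156] f [-3.2 -2.   8.1] tq [-0.44  0.7   0.09] w 0.324 g 44.5 q [ 0.16  0.35 -0.57  1.52  0.19  1.33 -0.01] xyaw 113.8
mean tz 0.094 0.131
```

Request:
jog_arm(plan=[[[0,0,0.06],[0,0,0.0001],0.02],[[0,0,0.12],[0,0,0.0002],0.02]])

```text
clock: 33.73
position: [0.5895, 0.1277, 0.2155]
ee_rot: [0.596, 0.803, 0.0, -0.0]
ft_force: [-3.2, -2.4, 7.9]
grip_width: 0.325
grasp_force: 44.6
```

```bash
python3 q.py
```

```text
t 33.73 p [0.5895 0.1277 0.2155] f [-3.2 -2.4  7.9] tq [-0.54  0.79  0.35] w 0.325 g 44.6 q [ 0.15  0.34 -0.55  1.52  0.18  1.33 -0.13] xyaw 106.8
```

Request:
jog_arm(plan=[[[0,0,0.02],[0,0,0],0.02],[[0,0,0.03],[0,0,0],0.02]])

```text
clock: 33.9
position: [0.5895, 0.1276, 0.2155]
ee_rot: [0.608, 0.794, -0.0, -0.0]
ft_force: [-2.9, -2.7, 8.3]
grip_width: 0.33
grasp_force: 44.5
```

```bash
python3 q.py
```

```text
t 33.9 p [0.5895 0.1276 0.2155] f [-2.9 -2.7  8.3] tq [-0.62  0.68  0.43] w 0.33 g 44.5 q [ 0.15  0.34 -0.55  1.52  0.18  1.33 -0.15] xyaw 105.1
```

The torque has risen clearly (0.27, 0.35, about 0.4 N m), so the jaw is snug. Letting go.

Request:
jog_arm(plan=[[[0,0,0],[0,0,0],0.04],[[0,0,0],[0,0,0],0.06],[[0,0,0],[0,0,0],0.085],[[0,0,0],[0,0,-0.015],0.085],[[0,0,0],[0,0,-0.045],0.085],[[0,0,0],[0,0,-0.08],0.085],[[0,0,0],[0,0,-0.1],0.085],[[0,0,0],[0,0,-0.1],0.085]])

```text
clock: 34.57
position: [0.5907, 0.1286, 0.319]
ee_rot: [0.608, 0.794, 0.003, 0.001]
ft_force: [-0.4, -0.2, -0.2]
grip_width: 0.999
grasp_force: 0.0
```

Run:
```python
from workcell import *
from h import *
st(get_obs());t=camera("top");s=camera("side");w=camera("wrist")
z=np.zeros((400,800,3),np.uint8)
z[:300,:400]=cv2.resize(w["img"][:,:,::-1],(400,300))
z[:,400:]=cv2.resize(s["img"][140:240,200:300,::-1],(400,400),interpolation=cv2.INTER_CUBIC)
cv2.imwrite("pics/c9.png",z)
```

```text
t 34.57 p [0.5907 0.1286 0.319 ] f [-0.4 -0.2 -0.2] tq [ 0.06 -0.06 -0.06] w 0.999 g 0.0 q [ 0.14  0.3  -0.55  1.36  0.16  1.52 -0.13] xyaw 105.2
```

View pics/c9.png

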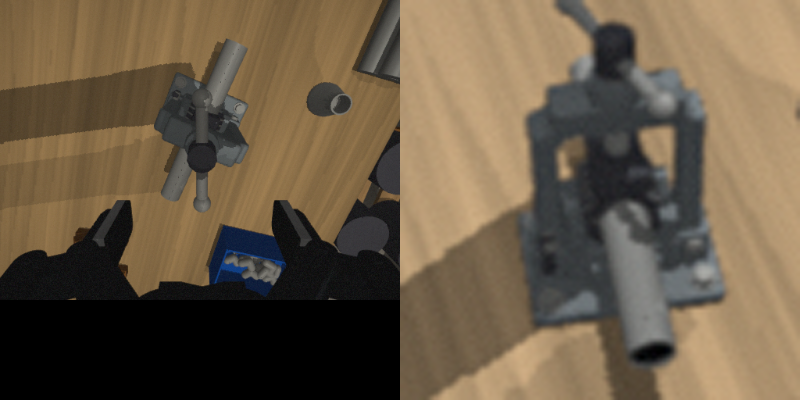

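The jaw sits on the pipe at crop (625,205), the pipe is straight through, and the handle is free with the gripper clear. Handing in.

```bash
python3 -c "
from workcell import *
print(hand_in())"
```

```text
the job is handed in; nothing more can be done
None
```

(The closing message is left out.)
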